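Walk the sticky cover of the router-bit case shut and bolt it

ROBOT

A 7-joint arm with a two-finger parallel gripper is mounted at the origin on the work surface. World frame = base frame: x ahead of the robot, y to its left, z up, the work surface at z = 0. Lengths are in mm, angles in rad, forces in N, time in s.
With the tool pointing down it reaches from about 400 to 875 mm from the base axis. Payload 4.4 kg.
Tool frame: the origin (TCP) lies at the very end of the fingers, on their centre line; the grasp point (between the pads) lies 19 mm behind it (ctrl.grip_point_offset is the distance from the TCP to the grasp point, in mm); z points along the fingers, y is the line along which they close (so a half turn about z gives the same grasp; the last joint's range is limited). The gripper opens to 85 mm and grips with 20 to 120 N. Pads are 22 mm wide; open, the fingers measure 114 mm over their backs; the gripper's body (76 mm by 85 mm) begins 54 mm behind the grasp point. The pads swing forward as they close: fully open they stand 13 mm farther back than shut.
Start: joints at [1.236, 0.628, 0.038, 1.517, -0.027, 0.996, -0.02], TCP at [172.652, -626.665, 201.213] pointing down, gripper open.
Joint ranges: [-3.06, 3.06], [-0.37, 2.12], [-1.25, 1.32], [0.18, 2.47], [-1.1, 4.24], [0.23, 1.98], [-2.94, 2.94]. Speed limits (rad/s): [2.57, 2.57, 3.14, 3.14, 3.14, 3.14, 3.14].

INTERFACE

Orientations are given as [roll, pitch, yaw] about the fixed x, y, z axes, in that order (R = Rz(yaw) Ry(pitch) Rx(roll)).
In Python, from cell import ctrl gives the robot as it stands.
- The arm moves only by the tool jog_arm, never from a script. Its argument "increments" is one flat list of numbers, 7 for each row, row after row: the finger opening in cm, from 0 to 8.54, then the shift along the tool's x, y, z in cm, then the turn, a rotation vector about the tool's x, y, z in degrees. In form: [fingers, x, y, z, rx, ry, rz, fingers, x, y, z, rx, ry, rz, ...]. A call has 1 to 20 rows; each row is the pose to reach, as a shift and turn from the pose commanded when the call began, along the tool's axes at that moment; what a row does not reach only later rows make up. A row lasts 1/10 s, in which the tool goes at most 50 mm and 8.59 degrees, less where a joint would pass 70% of its speed; a pose out of reach is approached as far as the arm can. A call with a gripper value outside its range is refused whole. The fingers move at their own pace and stop on an object; the grip force is fixed at half the most. Time passes only in rows, so rows that repeat a pose let the fingers close. It gives the time, the measured TCP pose, the force, the opening and the grip force at its end, in the units of the state.
- ctrl.read_state(): the state, without advancing time (a new reading comes with each control period).
- ctrl.get_image(name): name is "scene" or "side" or "wrist"; returns the picture (400x640x3 uint8, red, green, blue); there is no depth.
- ctrl.camera_params(name): a dict with "fx", "fy", "cx", "cy" (pixels), "distortion" ([k1, k2, p1, p2, k3] as OpenCV has them; the pictures are not rectified), "extrinsics" (4x4, takes a point from world to camera coordinates). Camera axes: x right, y down, z forward; pixel columns grow to the right and rows downward; lengths in mm; the calibration is good to about 2 mm. A picture is of the moment at which its call begins: read the wrist's pose just before it. camera_params takes no time and is no camera call; for the wrist camera it gives the pose at the moment of the call.
- ctrl.finish_job(): hands the job in; it is judged then, once.
The state is a dict: "clock": time; "qpos": joint angles; "qd": joint speeds; "tau": joint torques, N m; "eef_pos": TCP position; "tool_rot": TCP orientation; "force": force on the tool from outside, world axes, zero at the start; "torque": the same for the moment, N m; "width": finger opening in mm; "gripper_force": force on a finger pad.
Only numpy, scipy, OpenCV 4.12 (cv2) and the standard library are available. Lean on these libraries where they do the work, as an engineer would, in place of code of your own. Each camera call takes 0.05 s, during which the arm holds its last target. There are 200 camera calls.

TASK

Close the sliding cover of the router-bit case: it sticks and jams when it goes crooked, so work it away from the robot a little at a time by its two knobs, left and right in turn and gently, until it is fully home and square against the far rim. Then slide the small bolt on the far rim fully across, so that it holds the cover's lug, gently too, let go, and leave the other things lying about as they are.

Things in the scene. Friction and masses are not known exactly. Their poses are not given: they have to be found in the camera images.
- case: low wooden router-bit case fixed to the bench, 340 (x) x 460 (y) x 60 mm tall. Origin: centre of its underside. Its x axis points away from the robot (give or take its yaw): the way the cover closes; y to the left. A dark wooden deck (top at z 67 mm) covers x -170 to -24 mm, an opening lies at x -24 to 110 mm, the far rim (top at z 60 mm) at x 110 to 170 mm.
- cover: clear sheet in an aluminium frame, 150 (x) x 412 (y) mm, 0.6 to 1 kg, top at z 60 mm of the case. Origin: centre of its top. It slides stickily, half its drag at each side: a push at one knob takes 4 to 9 N, more when pressed down. Pushed at one knob, that end alone goes ahead; turned 0.02 to 0.04 rad from square (its side play differs each time) it wedges hard and only a push at the other knob frees it. Over 25 N damages it.
- left_knob (a point): centre, half-way up, of the cover's left (+y) black upright round knob, 24 mm in diameter, 38 mm tall; its foot, on the cover's 24 mm wide leading rail, is 19 mm below this point. 300 mm from the other knob. One push moves it 10 to 27 mm from one wedged slant to the other, differing each time: feel for it. Axes as the cover's.
- right_knob (a point): centre of the right (-y) knob, the same as the left one.
- left_home (a point): point fixed to the case where the left knob's centre is when the cover is fully home; the cover's front then rests on the far rim, a hard stop. Axes as the case's.
- right_home (a point): the same for the right knob.
- bolt_knob (a point): centre, half-way up, of the upright steel knob of the barrel bolt on the far rim: cylinder 16 mm in diameter, 33 mm tall, its foot 17 mm below this point. The bolt's guides reach up to 13 mm below this point. It moves with the bolt along the case's y. A push over 25 N damages the bolt.
- bolt (a joint): travel of the bolt along the case's +y (to the left), m: 0 drawn back, 0.036 fully across. Drag about 3 N. Across, its tongue stands on the robot's side of the steel lug that reaches from the cover's left end over the far rim. It passes only if the cover is home to within about 3 mm, otherwise it strikes the lug.

How it is judged:
By the outcome, as a careful person would: the job done as asked, in the order asked, and still so for the second after the job is handed in, with the robot touching nothing.
It also fails if it takes over 72 s, if anything falls off the work surface, if the arm or the gripper's body presses on something with over 40 N, if the wrist force passes 120 N, or if a joint passes its speed limit or range.

## Working session

There is one attempt and no reset: what is moved stays moved. The work goes in short steps, Python scripts to look and compute and a tool call to move; the robot and the scene stay as the last step left them, time stands still between calls to the robot, and variables do not carry over. Pictures are saved under pics/ and viewed, at most 10 in all, crops included, and the job is handed in when it is done.

Besides the shell and the picture viewer there is one more tool, called after "Request:" as name(argument=value, ...) on one line, values as JSON. jog_arm: Moves the arm, as the interface text tells. Its arguments: {"type":"object","properties":{"increments":{"type":"array","items":{"type":"number"}}},"required":["increments"]}

```bash
ls; mkdir -p pics; python3 - <<'E'
from cell import ctrl
import cv2,numpy as np
s=ctrl.read_state();print({k:np.round(v,3).tolist() for k,v in s.items()})
for n in("scene","side"):
    cv2.imwrite(f"pics/{n}0.png",ctrl.get_image(n)[:,:,::-1])
    p=ctrl.camera_params(n);print(n,p["fx"],p["cx"],p["cy"],p["distortion"]);print(np.round(p["extrinsics"],3))
E
```

```text
pics
{'clock': 0.0, 'qpos': [1.236, 0.629, 0.038, 1.518, -0.027, 0.996, -0.02], 'qd': [0.0, -0.001, 0.0, -0.002, 0.0, 0.0, 0.001], 'tau': [0.0, -56.34, 1.226, -19.344, 0.011, 0.011, -0.0], 'eef_pos': [172.442, -625.982, 200.279], 'tool_rot': [-3.14, 0.0, 0.269], 'force': [0.677, -0.29, 0.054], 'torque': [0.002, 0.028, -0.02], 'gripper_force': 0.0, 'width': 85.149}
scene 430.188508664083 311.0825119812431 204.20018310312346 [-0.0909794  0.         0.         0.         0.       ]
[[ 1.280000e-01  9.920000e-01 -1.900000e-02 -8.035500e+01]
 [ 5.580000e-01 -8.800000e-02 -8.250000e-01 -2.720520e+02]
 [-8.200000e-01  9.400000e-02 -5.650000e-01  1.201379e+03]
 [ 0.000000e+00  0.000000e+00  0.000000e+00  1.000000e+00]]
side 361.1701580835202 312.16676482000923 193.8696153081017 [-0.08226797  0.          0.          0.          0.        ]
[[ 9.88000e-01 -1.55000e-01  1.20000e-02 -5.96142e+02]
 [-1.01000e-01 -6.94000e-01 -7.13000e-01  1.26414e+02]
 [ 1.19000e-01  7.03000e-01 -7.01000e-01  6.25195e+02]
 [ 0.00000e+00  0.00000e+00  0.00000e+00  1.00000e+00]]
```

View pics/scene0.png

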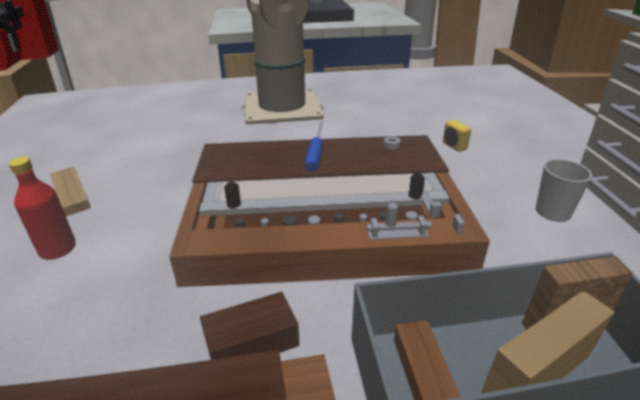

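View pics/side0.png

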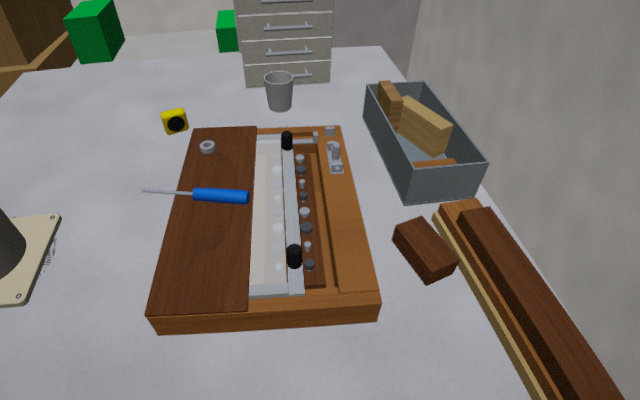

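```bash
cat > h.py <<'E'
import cv2,numpy as np
from cell import ctrl
def ray(n,uv,p=None):
    p=p or ctrl.camera_params(n);K=np.array([[p["fx"],0,p["cx"]],[0,p["fy"],p["cy"]],[0,0,1]])
    q=cv2.undistortPoints(np.array([[uv]],float),K,np.array(p["distortion"])).ravel()
    E=np.array(p["extrinsics"]);R,t=E[:3,:3],E[:3,3]
    d=R.T@np.array([q[0],q[1],1]);return -R.T@t,d/np.linalg.norm(d)
def onz(n,uv,z,p=None):
    o,d=ray(n,uv,p);return o+d*(z-o[2])/d[2]
def tri(rs):
    A=sum(np.eye(3)-np.outer(d,d) for o,d in rs);b=sum((np.eye(3)-np.outer(d,d))@o for o,d in rs)
    return np.linalg.solve(A,b)
def proj(n,P,p=None):
    p=p or ctrl.camera_params(n);K=np.array([[p["fx"],0,p["cx"]],[0,p["fy"],p["cy"]],[0,0,1]]);E=np.array(p["extrinsics"])
    return cv2.projectPoints(np.array(P,float).reshape(-1,1,3),cv2.Rodrigues(E[:3,:3])[0],E[:3,3],K,np.array(p["distortion"]))[0].reshape(-1,2)
def black(im,box,th=50):
    x0,y0,x1,y1=box;m=(im[y0:y1,x0:x1].max(2)<th).astype(np.uint8)
    n,l,s,c=cv2.connectedComponentsWithStats(m);i=1+s[1:,4].argmax()
    x,y,w,h,a=s[i];return np.array([x0+x+(w-1)/2,y0+y+(h-1)/2]),c[i]+[x0,y0],s[i]
E
python3 - <<'E'
from h import *
a=cv2.imread("pics/scene0.png");b=cv2.imread("pics/side0.png")
k={}
for nm,bs,bb in(("L",(400,165,432,205),(275,125,300,155)),("R",(218,175,248,212),(280,238,308,274))):
    r1=black(a,bs);r2=black(b,bb);print(nm,r1,r2)
    print(np.round(tri([ray("scene",r1[0]),ray("side",r2[0])]),1),np.round(tri([ray("scene",r1[1]),ray("side",r2[1])]),1))
print("bolt",tri([ray("scene",(392,214)),ray("side",(335,150))]).round(1))
c1=cv2.resize(a[130:290,165:495],None,fx=2.4,fy=2.4,interpolation=2)
c2=cv2.resize(b[115:335,150:390],None,fx=2.7,fy=2.7,interpolation=2)
cv2.imwrite("pics/c1.png",c1);cv2.imwrite("pics/c2.png",c2);print(c1.shape,c2.shape)
E
```

```text
L (array([416., 186.]), array([415.90804598, 187.13793103]), array([ 10,  10,  13,  23, 174], dtype=int32)) (array([287., 140.]), array([286.57865169, 140.36516854]), array([  7,   6,  11,  19, 178], dtype=int32))
[577.3 182.   78.4] [576.6 182.7  76.3]
R (array([232., 195.]), array([232.27272727, 196.05050505]), array([  8,   9,  13,  23, 198], dtype=int32)) (array([293.5, 256.5]), array([293.92879257, 256.14860681]), array([  6,   7,  16,  24, 323], dtype=int32))
[ 555.3 -117.2   77. ] [ 556.3 -116.5   76. ]
bolt [666.9 114.2  93.4]
(384, 792, 3) (594, 648, 3)
```

View pics/c1.png

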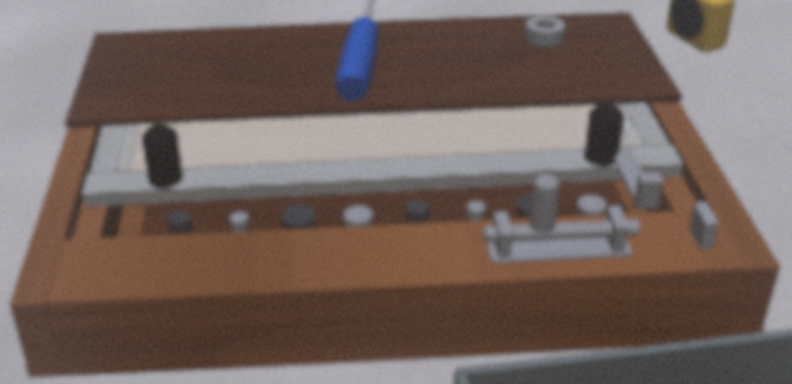

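View pics/c2.png

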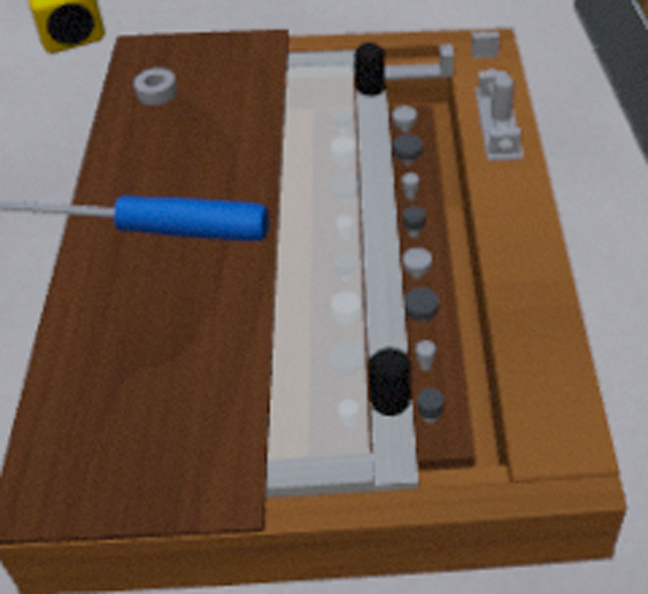

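```bash
python3 - <<'E'
from h import *
s=lambda u,v:(u/2.4+165,v/2.4+130)
t=lambda u,v:(u/2.7+150,v/2.7+115)
# pts: far-right,far-left z60; deck: near-right(far edge), back right, back left, front left
sc=[(15,303,60),(775,268,60),(68,124,67),(97,34,67),(630,13,67),(680,98,67)]
si=[(625,502,60),(515,30,60),(265,530,67),(2,540,67),(118,38,67),(288,30,67)]
loc=np.array([[170,-230],[170,230],[-24,-230],[-170,-230],[-170,230],[-24,230]],float)
for n,f,P in(("scene",s,sc),("side",t,si)):
    W=np.array([onz(n,f(u,v),z)[:2] for u,v,z in P])
    a,b=loc-loc.mean(0),W-W.mean(0)
    th=np.arctan2((a[:,0]*b[:,1]-a[:,1]*b[:,0]).sum(),(a*b).sum());R=np.array([[np.cos(th),-np.sin(th)],[np.sin(th),np.cos(th)]])
    c=W.mean(0)-R@loc.mean(0);print(n,c.round(1),th.round(4));print((W-(loc@R.T+c)).round(1).tolist())
    L=(np.array([[577,182.3],[555.6,-117],[666.9,114.2]])-c)@R;print(L.round(1).tolist())
print("boltL top",tri([ray("scene",s(545,180)),ray("side",t(503,78))]).round(1),tri([ray("scene",s(543,222)),ray("side",t(503,118))]).round(1))
print("lug",tri([ray("scene",s(650,190)),ray("side",t(447,60))]).round(1))
E
```

```text
scene [525.8  35.8] -0.0793
[[-2.5, 4.9], [-2.3, -4.7], [2.3, 3.6], [1.4, 1.9], [0.4, -1.4], [0.7, -4.2]]
[[39.5, 150.1], [41.8, -149.9], [134.5, 89.4]]
side [524.1  33.3] -0.0708
[[-4.1, 6.0], [-1.0, -5.3], [-2.3, 1.0], [7.2, 2.9], [1.3, -2.6], [-1.2, -2.1]]
[[42.2, 152.3], [42.1, -147.7], [136.7, 90.8]]
boltL top [668.1 112.4 109.9] [668.7 112.   76.6]
lug [640.2 192.3  73.4]
```

```bash
python3 - <<'E'
from h import *
for nm,uv,z in(("bottle base",(52,250),0),("bottle left",(33,250),0),("block",(72,205),0),("driver",(313,168),80),):
    print(nm,onz("scene",uv,z).round(0))
o,d=ray("scene",(20,160));b=onz("scene",(52,250),0);t=((b-o)[:2]@d[:2])/(d[:2]@d[:2]);print("top",o+d*t)
th=-.075;R=np.array([[np.cos(th),-np.sin(th)],[np.sin(th),np.cos(th)]])
for x,y in((4,-149),(4,151)): print(R@[x,y]+[525,34.5])
tgt=R@[4,-149]+[525,34.5]
y=.269;D=tgt-np.array([172.442,-625.982]);print("tool shift",D@[np.cos(y),np.sin(y)],-(D@[-np.sin(y),np.cos(y)]))
E
```

```text
bottle base [ 558. -434.    0.]
bottle left [ 553. -469.    0.]
block [ 420. -444.    0.]
driver [495.  22.  80.]
top [ 552.4690623  -425.30944585  169.63541619]
[ 517.82422889 -114.38085273]
[540.30314107 184.77579271]
tool shift 468.9282727525318 -401.4111270701781
```

Request:
jog_arm(increments=[0,3,-2.6,0,0,0,2,0,6.5,-5.5,0,0,0,5,0,10,-8.6,0,0,0,8,0,13.5,-11.6,0,0,0,11,0,17,-14.6,0,0,0,14,0,20.5,-17.6,0,0,0,17,0,24,-20.6,0,0,0,19.7,0,27.5,-23.6,0,0,0,19.7,0,31,-26.6,0,0,0,19.7,0,34.5,-29.6,0,0,0,19.7,0,38,-32.6,0,0,0,19.7,0,41.5,-35.6,0,0,0,19.7,0,44.5,-38.1,0,0,0,19.7,0,46.9,-40.1,0,0,0,19.7,0,46.9,-40.1,0,0,0,19.7,0,46.9,-40.1,0,0,0,19.7])

```text
clock: 1.7
eef_pos: [518.1, -115.0, 200.8]
tool_rot: [3.141, 0.001, -0.073]
force: [-0.6, -0.6, -0.1]
width: -0.1
gripper_force: 0.0
```

Request:
jog_arm(increments=[0,0,0,2.5,0,0,0,0,0,0,6,0,0,0,0,0,0,9.5,0,0,0,0,0,0,11.5,0,0,0,0,0,0,12.6,0,0,0,0,0,0,12.8,0,0,0,0,0.4,0,12.8,0,0,0,0,0.7,0,12.8,0,0,0,0,0.9,0,12.8,0,0,0,0,0.9,0,12.8,0,0,0])

```text
clock: 2.7
eef_pos: [528.4, -116.3, 74.0]
tool_rot: [3.141, -0.002, -0.075]
force: [0.5, -0.5, 0.0]
width: -0.1
gripper_force: 0.0
```

```bash
python3 - <<'E'
from h import *
for n in("side","scene"): cv2.imwrite(f"pics/{n}1.png",ctrl.get_image(n)[:,:,::-1])
a=cv2.imread("pics/side1.png")[115:335,150:390];b=cv2.imread("pics/scene1.png")[130:290,165:495]
cv2.imwrite("pics/d1.png",np.hstack([cv2.resize(a,(393,360)),cv2.resize(b,(400,194)).__class__(0) if 0 else cv2.copyMakeBorder(cv2.resize(b,(400,194)),0,166,0,0,0)]))
E
```

```text
(no output)
```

View pics/d1.png

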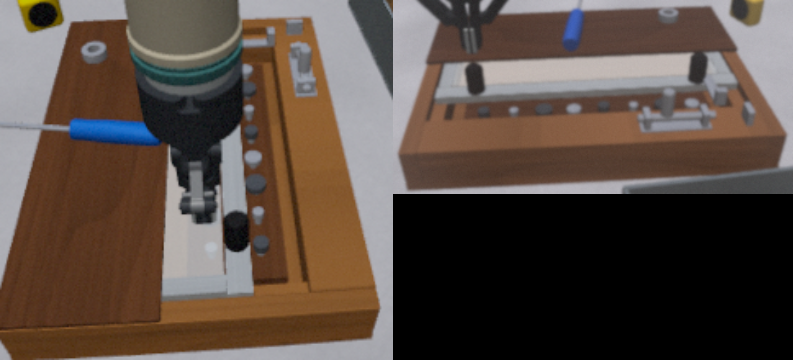

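Request:
jog_arm(increments=[0,0.1,0,0,0,0,0,0,0.2,0,0,0,0,0,0,0.3,0,0,0,0,0,0,0.4,0,0,0,0,0,0,0.5,0,0,0,0,0,0,0.6,0,0,0,0,0])

```text
clock: 3.4
eef_pos: [533.4, -116.7, 73.2]
tool_rot: [3.142, -0.0, -0.075]
force: [0.5, 0.1, -0.2]
width: 0.1
gripper_force: 0.0
```

Request:
jog_arm(increments=[0,0.1,0,0,0,0,0,0,0.2,0,0,0,0,0,0,0.3,0,0,0,0,0,0,0.4,0,0,0,0,0])

```text
clock: 3.8
eef_pos: [537.3, -117.0, 73.2]
tool_rot: [-3.142, 0.0, -0.075]
force: [-0.1, -0.5, -0.4]
width: -0.0
gripper_force: 0.0
```

Request:
jog_arm(increments=[0,0.1,0,0,0,0,0,0,0.2,0,0,0,0,0,0,0.3,0,0,0,0,0])

```text
clock: 4.1
eef_pos: [540.4, -117.2, 73.3]
tool_rot: [-3.142, -0.0, -0.075]
force: [0.1, 0.2, 0.9]
width: -0.1
gripper_force: 0.0
```

```bash
cat >> h.py <<'E'
def look(tag):
    p=[cv2.cvtColor(ctrl.get_image(n),4) for n in("side","scene")]
    a=cv2.resize(p[0][115:335,150:390],(436,400));b=cv2.resize(p[1][150:270,215:395 if 0 else 455],(364,182))
    cv2.imwrite(f"pics/{tag}.png",np.hstack([a,cv2.copyMakeBorder(b,0,218,0,0,0)]))
E
python3 - <<'E'
from h import *
look("d2")
E
```

```text
(no output)
```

View pics/d2.png

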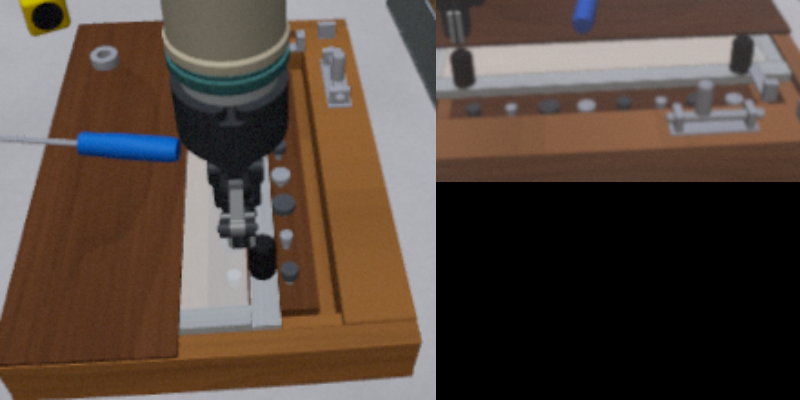

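Request:
jog_arm(increments=[0,0.1,0,0,0,0,0,0,0.2,0,0,0,0,0,0,0.3,0,0,0,0,0])

```text
clock: 4.5
eef_pos: [543.4, -117.4, 73.2]
tool_rot: [3.142, -0.0, -0.075]
force: [-1.0, -0.4, -1.2]
width: -0.3
gripper_force: 0.0
```

```bash
python3 - <<'E'
from h import *
s=ctrl.read_state();print(s["eef_pos"],s["force"])
im=cv2.cvtColor(ctrl.get_image("scene"),4);print(black(im,(400,165,432,205)),black(im,(218,185,248,212)))
print("tcp px",proj("scene",[s["eef_pos"],s["eef_pos"]+np.array([0,0,40])]),proj("scene",[[555.6,-117,79]]))
cv2.imwrite("pics/w1.png",cv2.hconcat([cv2.resize(im[140:240,190:290],(400,400),interpolation=2),cv2.resize(cv2.cvtColor(ctrl.get_image("wrist"),4),(400,250)) if 0 else cv2.copyMakeBorder(cv2.resize(cv2.cvtColor(ctrl.get_image("wrist"),4),(400,250)),0,150,0,0,0)]))
E
```

```text
[ 543.36176613 -117.41976579   73.2495058 ] [-1.04980949 -0.36815316 -1.18051282]
(array([416., 189.]), array([415.57142857, 188.91666667]), array([11, 17, 11, 15, 84], dtype=int32)) (array([232.5, 195.5]), array([232.56976744, 196.3372093 ]), array([  9,   0,  12,  22, 172], dtype=int32))
tcp px [[232.55715849 192.78239671]
 [229.51888073 171.64521828]] [[232.21233135 193.83903157]]
```

View pics/w1.png

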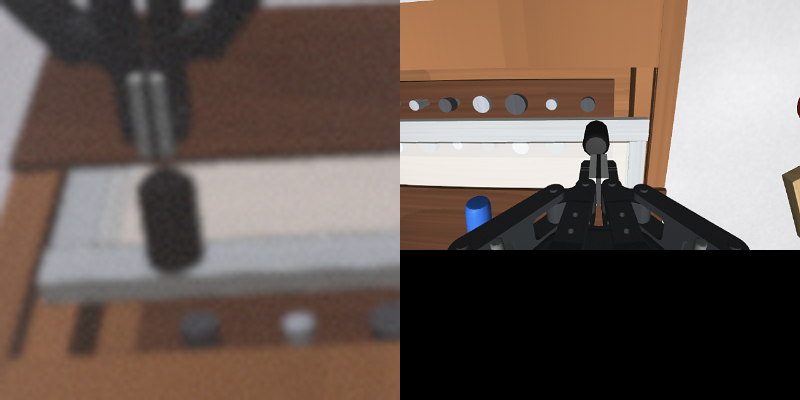

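Request:
jog_arm(increments=[0,0.1,0,0,0,0,0,0,0.2,0,0,0,0,0,0,0.3,0,0,0,0,0,0,0.4,0,0,0,0,0])

```text
clock: 5.0
eef_pos: [547.4, -117.7, 73.2]
tool_rot: [-3.142, -0.0, -0.075]
force: [-0.5, -0.1, -0.3]
width: -0.1
gripper_force: 0.0
```

```bash
python3 - <<'E'
from h import *
s=ctrl.read_state();print(s["tau"].round(2) if hasattr(s["tau"],"round") else s["tau"],s["force"])
im=cv2.cvtColor(ctrl.get_image("scene"),4);print(black(im,(218,185,248,215)))
im2=cv2.cvtColor(ctrl.get_image("side"),4);print(black(im2,(288,238,318,280)))
w=cv2.cvtColor(ctrl.get_image("wrist"),4)
cv2.imwrite("pics/w2.png",cv2.hconcat([cv2.resize(im2[190:290,240:340],(400,400),interpolation=2),cv2.resize(w[150:350,220:420],(400,400),interpolation=2)]))
E
```

```text
[ 1.000e-02 -5.198e+01  1.680e+00 -1.256e+01  1.000e-02 -2.000e-02
  0.000e+00] [-0.4823457  -0.14280543 -0.31652083]
(array([232. , 195.5]), array([232.29775281, 196.07303371]), array([  8,   0,  13,  22, 178], dtype=int32))
(array([294.5, 254.5]), array([294.24671053, 255.75328947]), array([  0,   3,  14,  28, 304], dtype=int32))
```

View pics/w2.png

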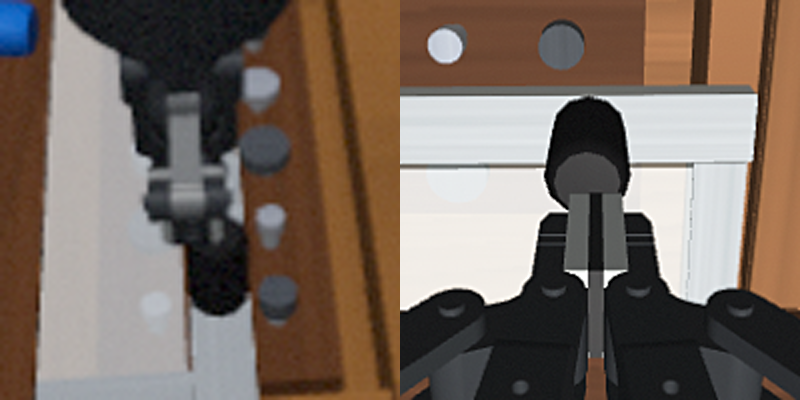

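```bash
python3 - <<'E'
from h import *
s=ctrl.read_state();p=ctrl.camera_params("wrist")
print("knob top",onz("wrist",(314,241),98,p),"rail far edge z60",onz("wrist",(314,195),60,p),"rail near",onz("wrist",(280,231.5),60,p),onz("wrist",(380,231.5),60,p))
e=np.array(s["eef_pos"]);print("tcp px",proj("wrist",[e,e+[0,0,19],e+[11,0,0]],p))
# knob base front edge bottom ~ (294+..,198)
E
```

```text
knob top [ 556.05728492 -116.35769584   98.        ] rail far edge z60 [ 569.96705467 -117.03959143   60.        ] rail near [545.96092549 -92.18298805  60.        ] [ 540.86887346 -159.33801397   60.        ]
tcp px [[317.60283435 235.61895055]
 [317.60662763 250.06460614]
 [316.26114125 219.45935872]]
```

```bash
python3 - <<'E'
from h import *
e=np.array(ctrl.read_state()["eef_pos"])
P=[e+[0,0,h] for h in(0,10,20,30,40)]
for n in("side","scene","wrist"): print(n,proj(n,P).round(1).tolist())
im=cv2.cvtColor(ctrl.get_image("scene"),4);cv2.imwrite("pics/x.png",cv2.hconcat([cv2.resize(im[160:220,200:260],(400,400),interpolation=2)]))
im=cv2.cvtColor(ctrl.get_image("side"),4)
cv2.imwrite("pics/x.png",cv2.hconcat([cv2.imread("pics/x.png"),cv2.resize(im[210:280,260:330],(400,400),interpolation=2)]))
E
```

```text
side [[288.6, 259.1], [288.4, 255.3], [288.2, 251.3], [287.9, 247.3], [287.7, 243.2]]
scene [[232.4, 194.1], [231.6, 188.9], [230.8, 183.7], [230.1, 178.3], [229.3, 172.9]]
wrist [[317.6, 235.6], [317.6, 242.9], [317.6, 250.9], [317.6, 259.9], [317.6, 269.9]]
```

View pics/x.png

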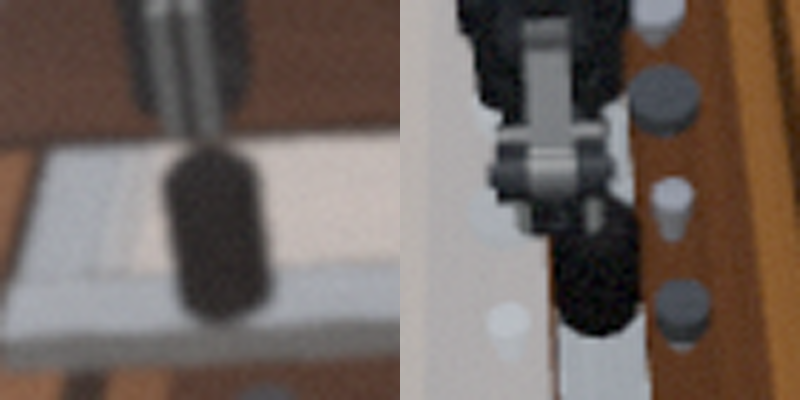

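Request:
jog_arm(increments=[0,-0.5,0,0,0,0,0,0,-1.5,0,0,0,0,0,0,-2,0,0,0,0,0,0,-2,0,0.5,0,0,0,0,-2,0,0.9,0,0,0,0,-2,0,0.9,0,0,0])

```text
clock: 5.85
eef_pos: [527.1, -116.1, 63.5]
tool_rot: [-3.141, 0.001, -0.075]
force: [0.6, -0.4, 0.9]
width: -0.1
gripper_force: 0.0
```

```bash
python3 - <<'E'
from h import *
e=np.array(ctrl.read_state()["eef_pos"]);print(e)
P=[e+[0,0,h] for h in(0,10,20,30,40)]
for n in("side","scene"): print(n,proj(n,P).round(1).tolist())
a=cv2.cvtColor(ctrl.get_image("scene"),4);b=cv2.cvtColor(ctrl.get_image("side"),4)
cv2.imwrite("pics/x2.png",cv2.hconcat([cv2.resize(a[160:220,200:260],(400,400),interpolation=2),cv2.resize(b[210:280,250:320],(400,400),interpolation=2)]))
E
```

```text
[ 527.11532791 -116.09552941   63.54888903]
side [[275.9, 263.4], [275.5, 259.7], [275.1, 255.9], [274.7, 251.9], [274.2, 247.9]]
scene [[234.3, 192.4], [233.6, 187.3], [232.8, 182.2], [232.1, 177.1], [231.4, 171.8]]
```

View pics/x2.png

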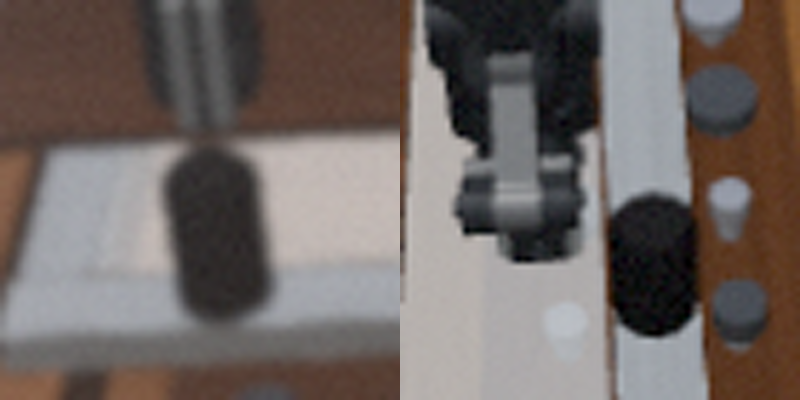

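Request:
jog_arm(increments=[0,0,0,0.3,0,0,0,0,0,0,0.6,0,0,0,0,0,0,0.9,0,0,0,0,0,0,1.2,0,0,0,0,0,0,1.4,0,0,0,0,0,0,1.4,0,0,0])

```text
clock: 6.55
eef_pos: [527.1, -116.2, 49.9]
tool_rot: [-3.142, 0.001, -0.075]
force: [0.5, -0.5, 0.6]
width: 0.1
gripper_force: 0.0
```

Request:
jog_arm(increments=[0,0.15,0,0,0,0,0,0,0.3,0,0,0,0,0,0,0.45,0,0,0,0,0,0,0.6,0,0,0,0,0])

```text
clock: 6.95
eef_pos: [533.6, -116.7, 50.3]
tool_rot: [3.142, -0.0, -0.075]
force: [0.4, -0.6, 0.2]
width: 0.1
gripper_force: 0.0
```

Request:
jog_arm(increments=[0,0.1,0,0,0,0,0,0,0.2,0,0,0,0,0,0,0.3,0,0,0,0,0])

```text
clock: 7.25
eef_pos: [534.1, -116.6, 50.0]
tool_rot: [-3.141, 0.004, -0.075]
force: [-6.0, 0.4, 4.0]
width: 0.2
gripper_force: 2.8
```

Request:
jog_arm(increments=[0,0.1,0,0,0,0,0,0,0.2,0,0,0,0,0,0,0.3,0,0,0,0,0])

```text
clock: 7.55
eef_pos: [536.5, -116.6, 49.9]
tool_rot: [-3.141, 0.005, -0.075]
force: [-6.0, 1.7, 3.5]
width: -0.0
gripper_force: 3.1
```

Request:
jog_arm(increments=[0,0.1,0,0,0,0,0,0,0.2,0,0,0,0,0,0,0.3,0,0,0,0,0,0,0.3,0,0,0,0,0])

```text
clock: 7.95
eef_pos: [539.9, -116.7, 49.9]
tool_rot: [-3.141, 0.005, -0.075]
force: [-5.0, 0.7, 2.9]
width: 0.1
gripper_force: 2.7
```

Request:
jog_arm(increments=[0,-0.8,0,0,0,0,0,0,-1.8,-0.8,0,0,0,0,0,-1.8,-3,0,0,0,0,0,-1.8,-6.5,0,0,0,0,0,-1.8,-10.5,0,0,0,0,0,-1.8,-14.5,0,0,0,0,0,-1.8,-18.5,0,0,0,0,0,-1.8,-22.5,0,0,0,0,0,-1.8,-26,0,0,0,0,0,-1.8,-28.5,0,0,0,0,0,-1.8,-30,0,0,0,0,0,-1.8,-30.1,0,0,0,0,0,-1.6,-30.1,0,0,0,0,0,-1.4,-30.1,0,0,0,0,0,-1.2,-30.1,0,0,0,0,0,-1,-30.1,0,0,0,0,0,-0.8,-30.1,0,0,0,0])

```text
clock: 9.65
eef_pos: [555.3, 182.2, 50.0]
tool_rot: [3.14, 0.004, -0.076]
force: [-5.2, -0.8, 3.4]
width: 0.2
gripper_force: 2.5
```

Request:
jog_arm(increments=[0,0.15,0,0,0,0,0,0,0.3,0,0,0,0,0,0,0.45,0,0,0,0,0,0,0.6,0,0,0,0,0,0,0.75,0,0,0,0,0,0,0.9,0,0,0,0,0])

```text
clock: 10.25
eef_pos: [563.0, 181.9, 49.8]
tool_rot: [3.14, 0.006, -0.075]
force: [-5.4, -1.6, 4.2]
width: -0.0
gripper_force: 2.9
```

Request:
jog_arm(increments=[0,0.15,0,0,0,0,0,0,0.3,0,0,0,0,0,0,0.45,0,0,0,0,0,0,0.6,0,0,0,0,0,0,0.6,0,0,0,0,0])

```text
clock: 10.75
eef_pos: [568.7, 181.5, 49.8]
tool_rot: [3.14, 0.006, -0.075]
force: [-6.7, -1.0, 4.5]
width: -0.0
gripper_force: 3.2
```

Request:
jog_arm(increments=[0,-0.8,0,0,0,0,0,0,-1.7,0.8,0,0,0,0,0,-1.7,3,0,0,0,0,0,-1.7,6.5,0,0,0,0,0,-1.7,10.5,0,0,0,0,0,-1.7,14.5,0,0,0,0,0,-1.7,18.5,0,0,0,0,0,-1.7,22.5,0,0,0,0,0,-1.7,26,0,0,0,0,0,-1.7,28.5,0,0,0,0,0,-1.7,30,0,0,0,0,0,-1.4,30.1,0,0,0,0,0,-1.1,30.1,0,0,0,0,0,-0.9,30.1,0,0,0,0,0,-0.7,30.1,0,0,0,0,0,-0.5,30.1,0,0,0,0,0,-0.3,30.1,0,0,0,0,0,-0.1,30.1,0,0,0,0])

```text
clock: 12.55
eef_pos: [545.5, -115.7, 49.7]
tool_rot: [-3.14, 0.006, -0.073]
force: [-6.1, 2.8, 3.4]
width: -0.2
gripper_force: 2.9
```

Request:
jog_arm(increments=[0,0.15,0,0,0,0,0,0,0.3,0,0,0,0,0,0,0.45,0,0,0,0,0,0,0.6,0,0,0,0,0])

```text
clock: 12.95
eef_pos: [551.5, -116.2, 49.7]
tool_rot: [-3.14, 0.006, -0.074]
force: [-5.3, 2.8, 3.8]
width: 0.4
gripper_force: 2.8
```

Request:
jog_arm(increments=[0,-0.8,0,0,0,0,0,0,-1.6,-0.8,0,0,0,0,0,-1.6,-3,0,0,0,0,0,-1.6,-6.5,0,0,0,0,0,-1.6,-10.5,0,0,0,0,0,-1.6,-14.5,0,0,0,0,0,-1.6,-18.5,0,0,0,0,0,-1.6,-22.5,0,0,0,0,0,-1.6,-26,0,0,0,0,0,-1.6,-28.5,0,0,0,0,0,-1.6,-30,0,0,0,0,0,-1.3,-30.1,0,0,0,0,0,-1,-30.1,0,0,0,0,0,-0.8,-30.1,0,0,0,0,0,-0.6,-30.1,0,0,0,0,0,-0.4,-30.1,0,0,0,0,0,-0.2,-30.1,0,0,0,0,0,0,-30.1,0,0,0,0,0,0.2,-30.1,0,0,0,0])

```text
clock: 14.85
eef_pos: [575.9, 180.0, 49.7]
tool_rot: [3.139, 0.006, -0.076]
force: [-6.7, -1.3, 2.7]
width: -0.1
gripper_force: 3.0
```

Request:
jog_arm(increments=[0,0.15,0,0,0,0,0,0,0.3,0,0,0,0,0,0,0.45,0,0,0,0,0])

```text
clock: 15.15
eef_pos: [580.4, 179.7, 49.7]
tool_rot: [3.139, 0.006, -0.076]
force: [-6.3, -1.8, 3.7]
width: -0.0
gripper_force: 3.4
```

Request:
jog_arm(increments=[0,-0.8,0,0,0,0,0,0,-1.8,0.8,0,0,0,0,0,-1.8,3,0,0,0,0,0,-1.8,6.5,0,0,0,0,0,-1.8,10.5,0,0,0,0,0,-1.8,14.5,0,0,0,0,0,-1.8,18.5,0,0,0,0,0,-1.8,22.5,0,0,0,0,0,-1.8,26,0,0,0,0,0,-1.8,28.5,0,0,0,0,0,-1.7,29.9,0,0,0,0,0,-1.4,29.9,0,0,0,0,0,-1.1,29.9,0,0,0,0,0,-0.9,29.9,0,0,0,0,0,-0.7,29.9,0,0,0,0,0,-0.5,29.9,0,0,0,0,0,-0.3,29.9,0,0,0,0,0,-0.1,29.9,0,0,0,0,0,0.1,29.9,0,0,0,0])

```text
clock: 17.05
eef_pos: [559.1, -114.9, 49.7]
tool_rot: [-3.14, 0.006, -0.074]
force: [-5.7, 2.0, 3.4]
width: 0.1
gripper_force: 2.8
```

Request:
jog_arm(increments=[0,0.15,0,0,0,0,0,0,0.3,0,0,0,0,0,0,0.45,0,0,0,0,0])

```text
clock: 17.35
eef_pos: [563.7, -115.3, 49.7]
tool_rot: [-3.14, 0.006, -0.074]
force: [-5.5, 1.8, 3.6]
width: 0.3
gripper_force: 2.8
```

Request:
jog_arm(increments=[0,-0.8,0,0,0,0,0,0,-1.7,-0.8,0,0,0,0,0,-1.7,-3,0,0,0,0,0,-1.7,-6.5,0,0,0,0,0,-1.7,-10.5,0,0,0,0,0,-1.7,-14.5,0,0,0,0,0,-1.7,-18.5,0,0,0,0,0,-1.7,-22.5,0,0,0,0,0,-1.7,-26,0,0,0,0,0,-1.7,-28.5,0,0,0,0,0,-1.6,-29.8,0,0,0,0,0,-1.3,-29.8,0,0,0,0,0,-1,-29.8,0,0,0,0,0,-0.8,-29.8,0,0,0,0,0,-0.6,-29.8,0,0,0,0,0,-0.4,-29.8,0,0,0,0,0,-0.2,-29.8,0,0,0,0,0,0,-29.8,0,0,0,0,0,0.2,-29.8,0,0,0,0])

```text
clock: 19.25
eef_pos: [587.8, 178.2, 49.7]
tool_rot: [3.139, 0.006, -0.076]
force: [-6.1, -2.7, 4.2]
width: 0.3
gripper_force: 2.9
```

Request:
jog_arm(increments=[0,0.15,0,0,0,0,0,0,0.3,0,0,0,0,0,0,0.4,0,0,0,0,0])

```text
clock: 19.55
eef_pos: [592.0, 177.9, 49.7]
tool_rot: [3.139, 0.006, -0.076]
force: [-5.2, -1.8, 2.8]
width: 0.0
gripper_force: 2.8
```

Request:
jog_arm(increments=[0,-0.8,0,0,0,0,0,0,-1.8,0.8,0,0,0,0,0,-1.8,3,0,0,0,0,0,-1.8,6.5,0,0,0,0,0,-1.8,10.5,0,0,0,0,0,-1.8,14.5,0,0,0,0,0,-1.8,18.5,0,0,0,0,0,-1.8,22.5,0,0,0,0,0,-1.8,26,0,0,0,0,0,-1.8,28.5,0,0,0,0,0,-1.7,30,0,0,0,0,0,-1.4,30,0,0,0,0,0,-1.1,30,0,0,0,0,0,-0.9,30,0,0,0,0,0,-0.7,30,0,0,0,0,0,-0.5,30,0,0,0,0,0,-0.3,30,0,0,0,0,0,-0.1,30,0,0,0,0,0,0.1,30,0,0,0,0])

```text
clock: 21.45
eef_pos: [570.4, -117.8, 49.7]
tool_rot: [-3.14, 0.006, -0.074]
force: [-5.3, 2.2, 3.6]
width: 0.2
gripper_force: 2.9
```

Request:
jog_arm(increments=[0,0.15,0,0,0,0,0,0,0.3,0,0,0,0,0,0,0.45,0,0,0,0,0])

```text
clock: 21.75
eef_pos: [574.9, -118.2, 49.7]
tool_rot: [-3.14, 0.006, -0.074]
force: [-4.9, 2.3, 3.1]
width: 0.0
gripper_force: 2.8
```

Request:
jog_arm(increments=[0,-0.8,0,0,0,0,0,0,-1.7,-0.8,0,0,0,0,0,-1.7,-3,0,0,0,0,0,-1.7,-6.5,0,0,0,0,0,-1.7,-10.5,0,0,0,0,0,-1.7,-14.5,0,0,0,0,0,-1.7,-18.5,0,0,0,0,0,-1.7,-22.5,0,0,0,0,0,-1.7,-26,0,0,0,0,0,-1.7,-28.5,0,0,0,0,0,-1.6,-30,0,0,0,0,0,-1.3,-30.1,0,0,0,0,0,-1,-30.1,0,0,0,0,0,-0.8,-30.1,0,0,0,0,0,-0.6,-30.1,0,0,0,0,0,-0.4,-30.1,0,0,0,0,0,-0.2,-30.1,0,0,0,0,0,0,-30.1,0,0,0,0,0,0.2,-30.1,0,0,0,0])

```text
clock: 23.65
eef_pos: [599.3, 178.3, 49.7]
tool_rot: [3.139, 0.006, -0.076]
force: [-6.0, -1.3, 2.4]
width: -0.0
gripper_force: 2.9
```

Request:
jog_arm(increments=[0,0.15,0,0,0,0,0,0,0.3,0,0,0,0,0,0,0.4,0,0,0,0,0])

```text
clock: 23.95
eef_pos: [603.6, 178.0, 49.7]
tool_rot: [3.139, 0.006, -0.076]
force: [-6.9, -2.4, 2.2]
width: 0.1
gripper_force: 2.9
```

Request:
jog_arm(increments=[0,-0.8,0,0,0,0,0,0,-1.8,0.8,0,0,0,0,0,-1.8,3,0,0,0,0,0,-1.8,6.5,0,0,0,0,0,-1.8,10.5,0,0,0,0,0,-1.8,14.5,0,0,0,0,0,-1.8,18.5,0,0,0,0,0,-1.8,22.5,0,0,0,0,0,-1.8,26,0,0,0,0,0,-1.8,28.5,0,0,0,0,0,-1.7,30,0,0,0,0,0,-1.4,30,0,0,0,0,0,-1.1,30,0,0,0,0,0,-0.9,30,0,0,0,0,0,-0.7,30,0,0,0,0,0,-0.5,30,0,0,0,0,0,-0.3,30,0,0,0,0,0,-0.1,30,0,0,0,0,0,0.1,30,0,0,0,0])

```text
clock: 25.85
eef_pos: [581.9, -117.5, 49.7]
tool_rot: [-3.14, 0.006, -0.074]
force: [-5.7, 3.0, 3.7]
width: -0.1
gripper_force: 3.1
```

Request:
jog_arm(increments=[0,0.15,0,0,0,0,0,0,0.3,0,0,0,0,0,0,0.4,0,0,0,0,0])

```text
clock: 26.15
eef_pos: [585.9, -117.9, 49.7]
tool_rot: [-3.14, 0.006, -0.074]
force: [-6.3, 3.3, 5.1]
width: 0.3
gripper_force: 3.6
```

Request:
jog_arm(increments=[0,-0.8,0,0,0,0,0,0,-1.7,-0.8,0,0,0,0,0,-1.7,-3,0,0,0,0,0,-1.7,-6.5,0,0,0,0,0,-1.7,-10.5,0,0,0,0,0,-1.7,-14.5,0,0,0,0,0,-1.7,-18.5,0,0,0,0,0,-1.7,-22.5,0,0,0,0,0,-1.7,-26,0,0,0,0,0,-1.7,-28.5,0,0,0,0,0,-1.6,-30,0,0,0,0,0,-1.3,-30.1,0,0,0,0,0,-1,-30.1,0,0,0,0,0,-0.8,-30.1,0,0,0,0,0,-0.6,-30.1,0,0,0,0,0,-0.4,-30.1,0,0,0,0,0,-0.2,-30.1,0,0,0,0,0,0,-30.1,0,0,0,0])

```text
clock: 27.95
eef_pos: [608.2, 178.7, 49.7]
tool_rot: [3.139, 0.006, -0.076]
force: [-6.9, -1.7, 4.0]
width: 0.5
gripper_force: 3.2
```

Request:
jog_arm(increments=[0,0.1,0,0,0,0,0,0,0.2,0,0,0,0,0,0,0.3,0,0,0,0,0])

```text
clock: 28.25
eef_pos: [608.9, 178.8, 49.5]
tool_rot: [3.139, 0.011, -0.076]
force: [-11.2, -1.4, 7.2]
width: 0.3
gripper_force: 5.7
```

Request:
jog_arm(increments=[0,0.1,0,0,0,0,0,0,0.2,0,0,0,0,0])

```text
clock: 28.45
eef_pos: [609.0, 178.7, 49.5]
tool_rot: [3.138, 0.014, -0.075]
force: [-15.1, -1.6, 10.9]
width: -0.1
gripper_force: 7.7
```

Request:
jog_arm(increments=[0,-0.8,0,0,0,0,0,0,-1.8,0.8,0,0,0,0,0,-2,3,0,0,0,0,0,-2,6.5,0,0,0,0,0,-2,10.5,0,0,0,0,0,-2,14.5,0,0,0,0,0,-2,18.5,0,0,0,0,0,-2,22.5,0,0,0,0,0,-2,26,0,0,0,0,0,-2,28.5,0,0,0,0,0,-1.7,30,0,0,0,0,0,-1.4,30,0,0,0,0,0,-1.1,30,0,0,0,0,0,-0.9,30,0,0,0,0,0,-0.7,30,0,0,0,0,0,-0.5,30,0,0,0,0,0,-0.4,30,0,0,0,0])

```text
clock: 30.15
eef_pos: [586.3, -116.5, 49.6]
tool_rot: [-3.14, 0.008, -0.073]
force: [-8.7, 3.1, 5.2]
width: -0.0
gripper_force: 4.0
```

Request:
jog_arm(increments=[0,0.1,0,0,0,0,0,0,0.2,0,0,0,0,0,0,0.3,0,0,0,0,0])

```text
clock: 30.45
eef_pos: [586.3, -116.5, 49.4]
tool_rot: [-3.139, 0.013, -0.074]
force: [-12.9, 3.3, 8.2]
width: 0.2
gripper_force: 6.7
```

Request:
jog_arm(increments=[0,-0.8,0,0,0,0,0,0,-2,0,0,0,0,0,0,-2,0,-2,0,0,0,0,-2,0,-5,0,0,0,0,-1,-3,-9,0,0,0,0,0,-6.5,-10,0,0,0,0,1,-10,-10,0,0,0,0,1,-13.5,-10,0,0,0,0,1,-16,-10,0,0,0,0,1,-16,-10,0,0,0,0,1,-16,-10,0,0,0])

```text
clock: 31.55
eef_pos: [615.0, 40.3, 150.3]
tool_rot: [3.141, -0.001, -0.073]
force: [0.7, -0.4, 0.1]
width: -0.2
gripper_force: 0.0
```

```bash
python3 - <<'E'
from h import *
s=ctrl.read_state();print(s["eef_pos"],s["tool_rot"])
a=cv2.cvtColor(ctrl.get_image("scene"),4);b=cv2.cvtColor(ctrl.get_image("side"),4);p=ctrl.camera_params("wrist");w=cv2.cvtColor(ctrl.get_image("wrist"),4)
cv2.imwrite("pics/s3.png",a);cv2.imwrite("pics/d3.png",b);cv2.imwrite("pics/w3.png",w)
th=-.075;R=np.array([[np.cos(th),-np.sin(th)],[np.sin(th),np.cos(th)]]);c=np.array([525,34.5])
W=lambda u,v,z:np.r_[R@[u,v]+c,z]
for nm,P in(("L",W(96,150,79)),("R",W(95.5,-149,79))):
    q1=proj("scene",P)[0].astype(int);q2=proj("side",P)[0].astype(int)
    r=[]
    for n,im,q in(("scene",a,q1),("side",b,q2)):
        x,y=q;k=black(im,(x-16,y-22,x+17,y+22));r.append(ray(n,k[0]));print(nm,n,q,k[0],k[2])
    X=tri(r);print(nm,X.round(1),((X[:2]-c)@R).round(1))
# wrist profiles along case x at v=-60,0,40 at z60
g=cv2.cvtColor(w,6)
for v in(-80,-40,0,30):
    us=np.arange(60,130,3);px=proj("wrist",[W(u,v,60) for u in us],p).astype(int)
    print(v,[(int(u),w[y,x].tolist()) for u,(x,y) in zip(us,px) if 0<=x<640 and 0<=y<400])
E
```

```text
[615.04085653  40.27006808 150.25943277] [ 3.14118113e+00 -1.00705350e-03 -7.30909580e-02]
L scene [424 204] [425. 207.] [ 11  16  13  19 102]
L side [312 139] [318.5 128. ] [ 13   0  20  23 264]
L [647.5 175.7  95.5] [111.6 150. ]
R scene [228 213] [229.5 216. ] [12 16 12 19 87]
R side [328 253] [327.5 254. ] [  8  11  16  25 307]
R [ 608.8 -119.4   74.5] [  95.1 -147.2]
-80 [(60, [214, 218, 222]), (63, [214, 217, 221]), (66, [214, 218, 221]), (69, [213, 219, 221]), (72, [212, 215, 220]), (75, [214, 219, 222]), (78, [214, 218, 221]), (81, [204, 209, 214]), (84, [215, 211, 204]), (87, [215, 211, 204]), (90, [215, 212, 205]), (93, [215, 211, 205]), (96, [213, 209, 203]), (99, [201, 198, 193]), (102, [208, 204, 198]), (105, [218, 211, 202]), (108, [68, 104, 154]), (111, [70, 105, 153]), (114, [70, 106, 154]), (117, [71, 107, 154]), (120, [69, 106, 154]), (123, [69, 106, 153]), (126, [71, 107, 155]), (129, [69, 106, 153])]
-40 [(60, [215, 219, 222]), (63, [214, 218, 221]), (66, [214, 219, 221]), (69, [214, 218, 220]), (72, [213, 217, 220]), (75, [214, 219, 222]), (78, [214, 219, 222]), 
[... 807 characters left out ...]
9]), (114, [76, 115, 168]), (117, [76, 116, 169]), (120, [78, 116, 169]), (123, [76, 115, 168]), (126, [77, 115, 168]), (129, [77, 115, 168])]
30 [(60, [215, 219, 222]), (63, [214, 218, 221]), (66, [214, 219, 221]), (69, [212, 216, 219]), (72, [212, 216, 219]), (75, [214, 218, 221]), (78, [212, 216, 219]), (81, [203, 207, 211]), (84, [234, 230, 222]), (87, [215, 212, 206]), (90, [218, 216, 208]), (93, [212, 208, 202]), (96, [218, 214, 208]), (99, [210, 206, 200]), (102, [213, 209, 203]), (105, [217, 210, 200]), (108, [75, 116, 172]), (111, [79, 118, 172]), (114, [79, 118, 172]), (117, [78, 118, 171]), (120, [79, 119, 173]), (123, [79, 119, 173]), (126, [79, 119, 173]), (129, [79, 119, 172])]
```

Request:
jog_arm(increments=[0,2,-1.5,0,0,0,0,0,4,-3,0,0,0,0,0,4.7,-3.3,0,0,0,0,0,4.7,-3.3,2,0,0,0,0,4.7,-3.3,4.5,0,0,0,0,4.7,-3.3,6.5,0,0,0,0,4.7,-3.3,7.5,0,0,0,0,4.7,-3.3,8,0,0,0,0,4.7,-3.3,8.3,0,0,0,0,4.7,-3.3,8.6,0,0,0,0,4.7,-3.3,8.6,0,0,0])

```text
clock: 32.8
eef_pos: [664.4, 69.0, 64.7]
tool_rot: [-3.141, -0.001, -0.075]
force: [0.4, -0.1, 0.9]
width: 0.0
gripper_force: 0.0
```

```bash
python3 - <<'E'
from h import *
s=ctrl.read_state();print(s["eef_pos"]);e=np.array(s["eef_pos"])
p=ctrl.camera_params("wrist");w=ctrl.get_image("wrist")
print(proj("wrist",[[668,112.3,110],[668,112.3,77],e+[0,0,24]],p).round())
q=proj("wrist",[[668,112.3,110]],p)[0].astype(int)
x,y=q;x0,y0=max(x-45,0),max(y-45,0);r=w[y0:y0+90,x0:x0+90].astype(int)
m=((r.max(2)-r.min(2))<22).astype(np.uint8)&(r.max(2)>70)
for row in m[::4]: print(''.join('#' if t else '.' for t in row[::2]))
print(x0,y0)
E
```

```text
[664.38375243  69.03622298  64.66944721]
[[229. 275.]
 [244. 244.]
 [318. 254.]]
#############################################
#############################################
#############################################
#############################################
#############################################
#############################################
...................################..........
..................################...........
................#################............
...............#################.............
...............#################.............
#######################################......
#############################################
#############################################
#############################################
#############################################
#############################################
###########################...........#######
#######################................####..
####################...........#.............
################.............................
#############................................
##########...................................
184 229
```

Request:
jog_arm(increments=[0,0,-0.4,0,0,0,0,0,0,-0.8,0,0,0,0,0,0,-1.2,0,0,0,0,0,0,-1.5,0,0,0,0,0,0,-1.7,0,0,0,0,0,0,-1.9,0,0,0,0])

```text
clock: 33.45
eef_pos: [665.5, 88.3, 64.2]
tool_rot: [3.142, 0.0, -0.075]
force: [0.7, 0.5, -0.7]
width: 0.0
gripper_force: 0.0
```

Request:
jog_arm(increments=[0,0,-0.2,0,0,0,0,0,0,-0.4,0,0,0,0,0,0,-0.6,0,0,0,0])

```text
clock: 33.75
eef_pos: [665.9, 92.7, 64.2]
tool_rot: [3.14, 0.0, -0.076]
force: [-0.8, -3.3, -0.5]
width: -0.1
gripper_force: 1.5
```

Request:
jog_arm(increments=[0,0,-0.2,0,0,0,0,0,0,-0.4,0,0,0,0,0,0,-0.6,0,0,0,0,0,0,-0.8,0,0,0,0,0,0,-1,0,0,0,0])

```text
clock: 34.25
eef_pos: [666.8, 104.0, 64.2]
tool_rot: [3.141, -0.0, -0.075]
force: [-0.1, -3.0, 0.3]
width: -0.1
gripper_force: 1.5
```

Request:
jog_arm(increments=[0,0,-0.2,0,0,0,0,0,0,-0.4,0,0,0,0,0,0,-0.6,0,0,0,0,0,0,-0.8,0,0,0,0])

```text
clock: 34.65
eef_pos: [667.3, 112.1, 64.2]
tool_rot: [3.142, -0.0, -0.075]
force: [0.3, -2.7, 0.3]
width: 0.4
gripper_force: 1.5
```

Request:
jog_arm(increments=[0,0,-0.2,0,0,0,0,0,0,-0.4,0,0,0,0,0,0,-0.6,0,0,0,0])

```text
clock: 34.95
eef_pos: [667.8, 118.1, 64.2]
tool_rot: [3.142, -0.0, -0.075]
force: [-0.3, -3.6, -0.2]
width: 0.0
gripper_force: 1.5
```

Request:
jog_arm(increments=[0,0,-0.2,0,0,0,0,0,0,-0.4,0,0,0,0,0,0,-0.6,0,0,0,0])

```text
clock: 35.25
eef_pos: [668.3, 124.1, 64.2]
tool_rot: [-3.142, -0.0, -0.075]
force: [0.5, -3.2, 0.5]
width: -0.4
gripper_force: 1.5
```

Request:
jog_arm(increments=[0,0,-0.15,0,0,0,0,0,0,-0.3,0,0,0,0])

```text
clock: 35.45
eef_pos: [668.4, 125.7, 64.2]
tool_rot: [3.14, 0.0, -0.075]
force: [-0.5, -5.6, 0.6]
width: -0.1
gripper_force: 3.2
```

Request:
jog_arm(increments=[0,0,-0.15,0,0,0,0,0,0,-0.3,0,0,0,0])

```text
clock: 35.65
eef_pos: [668.4, 126.0, 64.2]
tool_rot: [3.137, 0.001, -0.077]
force: [-1.1, -10.1, 2.2]
width: 0.2
gripper_force: 5.2
```

Request:
jog_arm(increments=[0,0,-0.15,0,0,0,0,0,0,-0.15,0,0,0,0])

```text
clock: 35.85
eef_pos: [668.4, 125.9, 64.2]
tool_rot: [3.135, 0.001, -0.078]
force: [-1.0, -10.3, 2.0]
width: -0.0
gripper_force: 5.4
```

Request:
jog_arm(increments=[0,0,0.8,0,0,0,0,0,0,2,0,0,0,0,0,0,3,-1,0,0,0,0,0,3,-4,0,0,0,0,-2,4,-8,0,0,0,0,-6,6,-10,0,0,0,0,-10,9,-10,0,0,0,0,-13,12,-10,0,0,0,0,-16,15,-10,0,0,0,0,-16,15,-10,0,0,0,0,-16,15,-10,0,0,0])

```text
clock: 36.95
eef_pos: [498.4, -6.5, 165.4]
tool_rot: [-3.141, -0.002, -0.077]
force: [0.3, 1.1, 0.1]
width: -0.0
gripper_force: 0.0
```

```bash
python3 - <<'E'
from h import *
s=ctrl.read_state();print(s["eef_pos"],s["force"])
a=cv2.cvtColor(ctrl.get_image("scene"),4);b=cv2.cvtColor(ctrl.get_image("side"),4);a0=cv2.imread("pics/scene0.png")
cv2.imwrite("pics/s4.png",a);cv2.imwrite("pics/d4.png",b)
k0=np.array([668.3,112.2,93]);d=np.array([.075,.997,0])
for n in("scene","side"): print(n,proj(n,[k0,k0+36*d]).round(1).tolist())
# match the bolt knob patch of the first scene picture in the new one
x,y=proj("scene",[k0])[0].astype(int);T=a0[y-9:y+8,x-5:x+6]
S=a[y-14:y+14,x-10:x+45];r=cv2.matchTemplate(S,T,5);_,m,_,l=cv2.minMaxLoc(r);print("shift px",l[0]-10+5,l[1]-14+9,m)
c=np.array([525,34.5]);th=-.075;R=np.array([[np.cos(th),-np.sin(th)],[np.sin(th),np.cos(th)]])
for nm,v in(("L",150),("R",-149)):
    P=np.r_[R@[95.5,v]+c,79];rs=[]
    for n,im in(("scene",a),("side",b)):
        x,y=proj(n,[P])[0].astype(int);k=black(im,(x-14,y-15,x+15,y+18));rs.append(ray(n,k[0]));print(nm,n,(x,y),k[0],k[2])
    X=tri(rs);print(nm,X.round(1),((X[:2]-c)@R).round(1))
E
```

```text
[498.41301655  -6.51942096 165.38349729] [0.26683019 1.07952345 0.10497821]
scene [[391.3, 214.4], [416.1, 213.2]]
side [[336.1, 151.2], [333.8, 140.5]]
shift px 24 -1 0.735682487487793
L scene (np.int64(424), np.int64(204)) [426. 206.] [ 11   7  11  21 157]
L side (np.int64(312), np.int64(139)) [312. 139.] [  9   6  11  19 178]
L [631.1 180.4  76. ] [ 94.9 153.5]
R scene (np.int64(228), np.int64(213)) [229. 215.] [  8   7  15  21 190]
R side (np.int64(328), np.int64(253)) [327.5 254. ] [  6   4  16  25 305]
R [ 608.4 -120.2   76. ] [  94.8 -148. ]
```

```bash
python3 -c "
from cell import ctrl
print(ctrl.finish_job())"
```

```text
the job is handed in; nothing more can be done
None
```

The cover is closed, home and square against the far rim, the bolt is fully across (pushed to its stop, about 35–36 mm by measurement), the arm is clear of everything, and the job was handed in at about 37 s.

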